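# Slide the loose drawers back into the carcasses they fit

## Robot

A 6-joint arm with a two-finger parallel gripper is mounted at the origin on the work surface. World frame = base frame: x ahead of the robot, y to its left, z up, the work surface at z = 0. Lengths are in m, angles in rad, forces in N, time in s.
With the tool pointing down it reaches from about 0.3 to 0.75 m from the base axis. Payload 8.5 kg.
Tool frame: the origin (TCP) lies midway between the tips of the shut fingers; the grasp point (between the pads) lies ctrl.tcp_to_grasp behind it (ctrl.tcp_to_grasp is the distance from the TCP to the grasp point, in m); z points along the fingers, y is the line along which they close (so a half turn about z gives the same grasp; the last joint's range is limited). The gripper opens to 88 mm and grips with 3 to 60 N. Pads are 18 mm wide; open, the fingers measure 123 mm over their backs; the gripper's body (75 mm by 187 mm) begins 45 mm behind the grasp point.
Start: joints at [-1.394, 0.381, 1.297, -0, 1.464, -0.215], TCP at [0.21, -0.508, 0.239] pointing down, gripper open.
Joint ranges: [-3.11, 3.11], [-0.89, 2.33], [0.22, 2.48], [-1.42, 4.56], [0.17, 2.85], [-2.88, 2.88]. Speed limits (rad/s): [2.39, 2.39, 3.14, 3.14, 3.14, 3.14].

## Interface

Orientations are given as [roll, pitch, yaw] about the fixed x, y, z axes, in that order (R = Rz(yaw) Ry(pitch) Rx(roll)).
In Python, from bench import ctrl, vision, ticket gives the robot as it stands.
- The arm moves only by the tool apply_moves, never from a script. Its argument "increments" is a list of rows, each an object of numbers: "dx", "dy", "dz": the shift along the tool's x, y, z in units of 12 cm (1.0 is 12 cm); "ax", "ay", "az": the turn, a rotation vector about the tool's x, y, z in units of 0.5 rad (1.0 is 0.5 rad). A call has 1 to 8 rows; each row shifts and turns the commanded pose from where the row before left it, along the tool's axes as they then stand; what a row does not reach is not made up. A row lasts 1/8 s, in which the tool goes at most 62.5 mm and 10.7 degrees, less where a joint would pass 70% of its speed; a pose out of reach is approached as far as the arm can. A call with a number of a shift or a turn outside -1 to 1 is refused whole. A call with a gripper value outside its range is refused whole. "jaw" is the closure, from 0 (fully open) to 1 (shut), set as the call begins (left out, the last holds). The fingers move at their own pace and stop on an object; the grip force is fixed at half the most. Time passes only in rows, so rows that do not move let the fingers close. It gives the time, the measured TCP pose, the force, the opening and the grip force at its end, in the units of the state.
- ctrl.get_obs(): the state, without advancing time (a new reading comes with each control period).
- vision.grab_frame(name): name is "scene" or "top" or "wrist"; returns (picture, depth): 480x640x3 uint8, blue, green, red; 480x640 float32, m along the optical axis (not along the pixel's ray), 0 where there is no reading.
- vision.camera_model(name): a dict with "camera_matrix" (3x3 intrinsics, pixels), "position" and "attitude" of the camera in the world. Camera axes: x right, y up, looking along -z (the intrinsics and any distortion apply to the point x, -y, -z); pixel columns grow to the right and rows downward; lengths in m; the calibration is good to about 2 mm. A picture is of the moment at which its call begins: read the wrist's pose just before it. camera_model takes no time and is no camera call; for the wrist camera it gives the pose at the moment of the call.
- ticket.job_done(): hands the job in; it is judged then, once.
The state is a dict: "clock": time; "joint_positions": joint angles; "dq": joint speeds; "joint_efforts": joint torques, N m; "eef_pos": TCP position; "tool_rot": TCP orientation; "wrist_force": force on the tool from outside, world axes, zero at the start; "torque": the same for the moment, N m; "width": finger opening in m; "gripper_force": force on a finger pad.
Only numpy, scipy, OpenCV 4.12 (cv2) and the standard library are available. Lean on these libraries where they do the work, as an engineer would, in place of code of your own. Each camera call takes 0.05 s, during which the arm holds its last target. There are 200 camera calls.

## Task

The two grey drawers of the little wooden rack, full of sorted components, have been left out on the bench. Slide each one along the bench, level and without lifting it, into the carcass that it fits (one is low and wide, the other tall and narrow), rear end first, and push it fully home. Leave the other things on the bench where they are.

Things in the scene. Friction and masses are not known exactly. Their poses are not given: they have to be found in the camera images.
- low_drawer: the low wide drawer: open grey plastic drawer, 120 long (x), 110 wide (y), 45 high (z), walls 3 thick, 0.3 to 0.6 kg, with components fixed inside below its rim. Origin: centre of its underside. +x points to its rear end, whose corners are bevelled (16 long, 7 in). Starts to the left or right in front of the rack, front to the robot within 0.35 rad; slides on the bench with 1 to 6 N
- tall_drawer: the tall narrow drawer: open grey plastic drawer, 120 long (x), 66 wide (y), 75 high (z), walls 3 thick, 0.3 to 0.6 kg, with components fixed inside below its rim. Origin: centre of its underside. +x points to its rear end, whose corners are bevelled (16 long, 7 in). Starts to the left or right in front of the rack, front to the robot within 0.35 rad; slides on the bench with 1 to 6 N
- low_drawer_front (a point): middle of the outer face of the low drawer's front, 22.5 above and 60 ahead (-x) of its origin. The front is upright, flat, 6 thick, with a finger scoop in its top edge (36 wide, 14 deep). Fully home, the rear meets the carcass's back and the front stands 6 proud of the mouth (x = -6 in the carcass's frame)
- tall_drawer_front (a point): middle of the outer face of the tall drawer's front, 37.5 above and 60 ahead (-x) of its origin. The front is upright, flat, 6 thick, with a finger scoop in its top edge (28 wide, 20 deep). Fully home, the rear meets the carcass's back and the front stands 6 proud of the mouth (x = -6 in the carcass's frame)
- low_carcass: low wide brown wooden carcass fixed to the bench, bottomless: the drawer runs on the bench top. Opening 120 wide, 52 high, 114 deep, solid back; boards 9 thick (outside 138 wide, 61 high). Origin: on the bench, middle of the mouth; +x into it, away from the robot; y across the mouth. The two stand side by side, mouths in line, turned up to 0.12 rad, and may have changed places
- tall_carcass: tall narrow brown wooden carcass fixed to the bench, bottomless: the drawer runs on the bench top. Opening 76 wide, 82 high, 114 deep, solid back; boards 9 thick (outside 94 wide, 91 high). Origin: on the bench, middle of the mouth; +x into it, away from the robot; y across the mouth. The two stand side by side, mouths in line, turned up to 0.12 rad, and may have changed places
- phone: bystander: black keypad phone, 112 x 48 x 14, lying near the robot on the right; origin at the centre of its underside
- spool: bystander: solder spool standing on end, 60 across, 42 high; origin at the centre of its underside
- meter: bystander: hand multimeter lying on its back, 150 x 76 x 41, to the far left; origin at the centre of its underside
- steel_tray: bystander: shallow open steel tray, 90 x 150 x 26, with a few parts in it, left of the rack; origin at the centre of its underside
- screwdriver: bystander: screwdriver 180 long, lying right of the rack; origin under its middle
- brush: bystander: brush 170 long, lying near the robot on the left; origin under its middle

How it is judged:
At the end, for the whole second after the job is handed in: each drawer is at rest, level on the bench, inside the carcass of its own shape with its rear end first and pushed fully home: the middle of its front within 8 mm of its home position (6 mm proud of the mouth), within 8 mm of the middle of the mouth, and square to it within 0.1 rad (x of low_drawer_front in the frame of low_carcass between -0.014 and 0.002 m and y of low_drawer_front in the frame of low_carcass between -0.008 and 0.008 m and angle between the x axis of low_drawer and the x axis of low_carcass, either way round below 0.1 rad and angle between each of low_drawer, tall_drawer's own z axis and vertical below 0.06 rad and height (world z) of each of low_drawer, tall_drawer below 0.006 m and linear speed of each of low_drawer, tall_drawer below 0.02 m/s and x of tall_drawer_front in the frame of tall_carcass between -0.014 and 0.002 m and y of tall_drawer_front in the frame of tall_carcass between -0.008 and 0.008 m and angle between the x axis of tall_drawer and the x axis of tall_carcass, either way round below 0.1 rad); the robot touches nothing.
It fails at once if a drawer is lifted more than 20 mm off the bench or tipped more than 0.25 rad (height (world z) of any of low_drawer, tall_drawer above 0.02 m or angle between any of low_drawer, tall_drawer's own z axis and vertical above 0.25 rad).
It fails at once if one of the other loose things on the bench is moved more than 25 mm (distance of any of phone, spool, meter, steel_tray, screwdriver, brush from where it was at the start of the episode above 0.025 m).
It also fails if it takes over 72 s, if anything falls off the work surface, if the arm or the gripper's body presses on something with over 40 N, if the wrist force passes 120 N, or if a joint passes its speed limit or range.

## Working session

There is one attempt and no reset: what is moved stays moved. The work goes in short steps, Python scripts to look and compute and a tool call to move; the robot and the scene stay as the last step left them, time stands still between calls to the robot, and variables do not carry over. Pictures are saved under pics/ and viewed, at most 10 in all, crops included, and the job is handed in when it is done.

Besides the shell and the picture viewer there is one more tool, called after "Request:" as a command line: name --argument value ..., lists and objects as JSON in quotes. apply_moves: Moves the arm, as the interface text tells. Shifts and turns lie within -1 to 1; 1 stands for 12 cm of shift or 0.5 rad of turn. Its arguments: {"type":"object","properties":{"increments":{"type":"array","items":{"type":"object","properties":{"dx":{"type":"number"},"dy":{"type":"number"},"dz":{"type":"number"},"ax":{"type":"number"},"ay":{"type":"number"},"az":{"type":"number"}}}},"jaw":{"type":"number"}},"required":["increments"]}

```bash
ls; mkdir -p pics
python3 - <<'E'
from bench import ctrl, vision
import cv2, numpy as np
print(ctrl.get_obs(), ctrl.tcp_to_grasp)
for n in ("top","scene"):
    m=vision.camera_model(n); print(n,m)
    im,d=vision.grab_frame(n); cv2.imwrite(f"pics/{n}0.png",im); np.savez(f"{n}0.npz",im=im,d=d,K=m["camera_matrix"],p=m["position"],a=np.array(m["attitude"]))
E
```

```text
pics
{'clock': 0.0, 'joint_positions': array([-1.39432959e+00,  3.81175231e-01,  1.29824512e+00, -1.14118002e-05,
        1.46360141e+00, -2.15322747e-01]), 'dq': array([ 0.00090245, -0.00022994,  0.00263428, -0.00076647,  0.00063466,
       -0.00037468]), 'joint_efforts': array([-1.63274501e-05, -4.37927306e+01, -2.24559188e+01,  7.13530742e-02,
        3.52491718e-02, -9.74206273e-05]), 'eef_pos': array([ 0.20994687, -0.50804953,  0.2381542 ]), 'tool_rot': array([-3.14019413e+00, -2.94263954e-04,  3.91790508e-01]), 'wrist_force': array([ 0.02208795, -0.69043868, -0.30622236]), 'torque': array([ 0.00212093,  0.05095281, -0.00546704]), 'gripper_force': 0.0, 'width': 0.08791831983697686} 0.0187
top {'camera_matrix': array([[573.97080897,   0.        , 320.18996747],
       [  0.        , 573.97080897, 239.40100255],
       [  0.        ,   0.        ,   1.        ]]), 'position': array([0.3337343 , 0.08875509, 1.3929116 ]), 'attitude': array([ 0.15536245, -0.00602603, -1.56873466])}
scene {'camera_matrix': array([[518.28843358,   0.        , 318.54488471],
       [  0.        , 518.28843358, 237.49590158],
       [  0.        ,   0.        ,   1.        ]]), 'position': array([1.17244756, 0.68468798, 0.90277355]), 'attitude': array([ 0.80499916, -0.01776562,  2.34531277])}
```

View pics/top0.png

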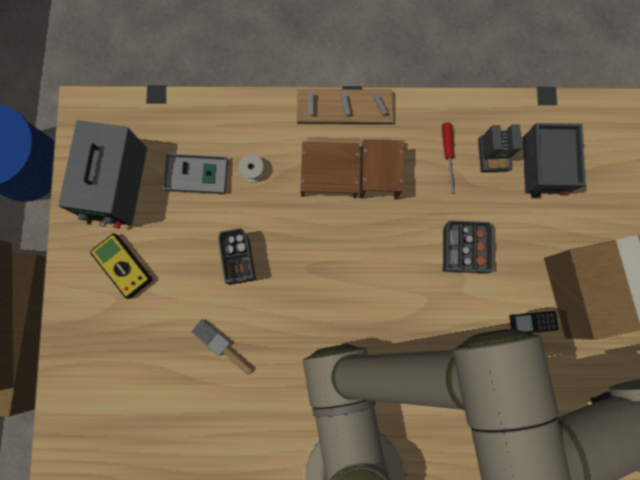

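View pics/scene0.png

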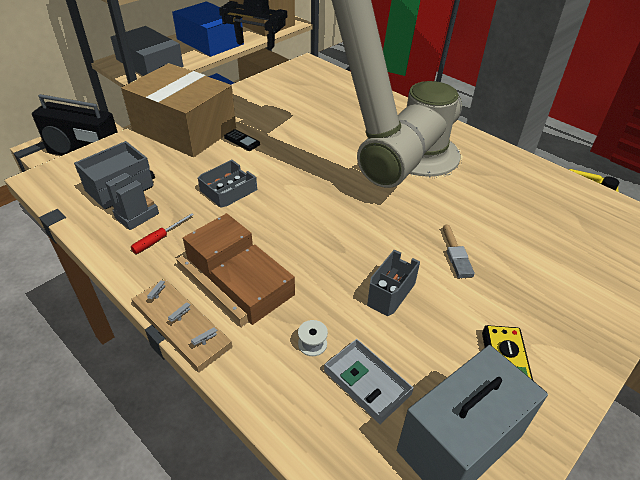

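The top view shows the low carcass at about (330,168) and the tall one at (383,167). The low drawer is on the right at (468,247) and the tall one on the left at (237,257), so each has to cross over. The scene view agrees. Next I'll measure from both depth views.

```bash
cat > h.py <<'E'
import numpy as np, cv2
from scipy.spatial.transform import Rotation as R
def cloud(im,d,K,p,a):
    v,u=np.mgrid[:480,:640]; ok=d>0
    c=np.stack([(u-K[0,2])/K[0,0]*d,-(v-K[1,2])/K[1,1]*d,-d],-1)
    w=c@R.from_euler('xyz',a).as_matrix().T+p
    return w,ok
def load(f):
    z=np.load(f); w,ok=cloud(z['im'],z['d'],z['K'],z['p'],z['a']); return z['im'],w,ok
def grab(n,f=None):
    from bench import vision
    m=vision.camera_model(n); im,d=vision.grab_frame(n)
    if f: cv2.imwrite(f"pics/{f}.png",im)
    w,ok=cloud(im,d,m["camera_matrix"],np.array(m["position"]),np.array(m["attitude"])); return im,w,ok
def rect(pts):
    (c,s,a)=cv2.minAreaRect((pts[:,:2]*1000).astype(np.float32)); return np.round(c,1),np.round(s,1),round(a,2)
E
python3 - <<'E'
from h import *
boxes={"tall":(.35,.56,.15,.36),"low":(.35,.56,-.37,-.15),"rack":(.5,.72,-.16,.2)}
for n in("top","scene"):
    im,w,ok=load(n+"0.npz")
    t=w[ok&(abs(w[...,0]-.35)<.1)&(abs(w[...,1]-.1)<.1)]; print(n,"table z",np.median(t[:,2]))
    for b,(x0,x1,y0,y1) in boxes.items():
        m=ok&(w[...,0]>x0)&(w[...,0]<x1)&(w[...,1]>y0)&(w[...,1]<y1)&(w[...,2]>.012)
        p=w[m]; print(b,len(p),"z pct",np.round(np.percentile(p[:,2],[50,90,98,100])*1000))
        for lo,hi in([(.04,.05),(.07,.08),(.055,.067),(.085,.097)]):
            q=p[(p[:,2]>lo)&(p[:,2]<hi)]
            if len(q)>60: print("   z",lo,hi,len(q),rect(q),np.round(np.median(q[:,2])*1000,1))
E
```

```text
top table z -0.000208766415703332
tall 1218 z pct [40. 73. 77. 83.]
   z 0.04 0.05 227 (array([503.4, 278.9]), array([118.3,  66.3]), 10.14) 43.9
   z 0.07 0.08 184 (array([504.4, 279.1]), array([119.5,  66.4]), 10.15) 73.9
   z 0.055 0.067 94 (array([503.7, 277.9]), array([117.9,  64.2]), 10.43) 60.1
low 1146 z pct [24. 43. 47. 51.]
   z 0.04 0.05 165 (array([ 515.9, -273.3]), array([110. ,  90.4]), 88.19) 43.7
rack 2761 z pct [63. 92. 95. 99.]
   z 0.055 0.067 1452 (array([687.7,   9.1]), array([238. ,  64.7]), 88.63) 60.1
   z 0.085 0.097 1055 (array([686.7, -64.2]), array([92.3, 67.7]), 89.07) 90.0
scene table z 0.0009806755819162793
tall 1542 z pct [45. 72. 75. 78.]
   z 0.04 0.05 360 (array([505.2, 281.8]), array([119.3,  65.4]), 10.47) 44.7
   z 0.07 0.08 214 (array([504.4, 280.1]), array([122. ,  67.8]), 9.78) 73.4
   z 0.055 0.067 197 (array([504.8, 281.6]), array([120. ,  65.6]), 9.68) 60.6
low 1050 z pct [26. 42. 45. 47.]
   z 0.04 0.05 151 (array([ 515.2, -271.9]), array([117. ,  89.4]), 89.15) 42.6
rack 2689 z pct [61. 90. 92. 94.]
   z 0.04 0.05 68 (array([683.3,  56.4]), array([150.7,  58. ]), 85.49) 45.7
   z 0.07 0.08 74 (array([687.1, -16.3]), array([ 7.3, 62.3]), 87.05) 74.8
   z 0.055 0.067 1404 (array([688.7,  55.9]), array([153.4,  66. ]), 88.0) 59.8
   z 0.085 0.097 842 (array([686.7, -63.1]), array([100.3,  65.6]), 89.73) 89.6
```

Run:
```python
from h import *
boxes={"tall":(.35,.6,.15,.36,.06,.08),"low":(.35,.62,-.37,-.15,.036,.05),"lowC":(.5,.8,-.02,.13,.053,.066),"tallC":(.5,.8,-.16,.01,.083,.097)}
for n in("top","scene"):
    im,w,ok=load(n+"0.npz")
    for b,(x0,x1,y0,y1,lo,hi) in boxes.items():
        m=ok&(w[...,0]>x0)&(w[...,0]<x1)&(w[...,1]>y0)&(w[...,1]<y1)&(w[...,2]>lo)&(w[...,2]<hi)
        # drop isolated
        m=cv2.morphologyEx(m.astype(np.uint8),cv2.MORPH_OPEN,np.ones((3,3))) >0 if b.endswith("C") else m
        q=w[m]; r=rect(q); print(n,b,len(q),r,np.median(q[:,2]).round(4))
        if b.endswith("C"):
            # front edge: min x per y bin
            ys=np.arange(q[:,1].min()+.01,q[:,1].max()-.01,.004)
            e=np.array([(y,q[abs(q[:,1]-y)<.003][:,0].min()) for y in ys]); k=np.polyfit(e[:,0],e[:,1],1); print("   front edge slope",k, "y range",q[:,1].min(),q[:,1].max())
    # contents height along drawer axis
    for b,c,yaw in(("tall",(.504,.280),.177),("low",(.518,-.272),0.0)):
        l=(w[...,:2]-c)@np.array([[np.cos(yaw),-np.sin(yaw)],[np.sin(yaw),np.cos(yaw)]])
        for xs in range(-75,80,10):
            mm=ok&(abs(l[...,0]-xs/1000)<.005)&(abs(l[...,1])<.014); z=w[...,2][mm]*1000
            print(b,xs,np.round(np.percentile(z,[5,50,95])) if len(z) else None,end=";")
        print()
```

```text
top tall 300 (array([504.9, 279.4]), array([120.5,  67.1]), 10.03) 0.0728
top low 337 (array([ 531.4, -274.2]), array([111.1, 121. ]), 87.8) 0.0428
top lowC 2773 (array([719.4,  58.2]), array([138.3, 125.8]), 88.42) 0.06
   front edge slope [0.02585223 0.65618258] y range -0.012485851064933731 0.12749781448235553
top tallC 2019 (array([715.7, -65.9]), array([ 94.8, 125.6]), 88.99) 0.0898
   front edge slope [0.01660715 0.65556266] y range -0.11428183698949562 -0.017920258150327342
tall -75 [-5. -1.  2.];tall -65 [-5. -1.  3.];tall -55 [-1. 49. 59.];tall -45 [ 1.  7. 34.];tall -35 [ 2. 28. 36.];tall -25 [ 1. 29. 34.];tall -15 [-1. 27. 35.];tall -5 [-2.  2. 11.];tall 5 [ 0. 30. 53.];tall 15 [-2. 35. 47.];tall 25 [ 1. 44. 49.];tall 35 [-1. 26. 41.];tall 45 [ 4. 36. 41.];tall 55 [ 1. 41. 77.];tall 65 [72. 74. 74.];tall 75 [-3.  0.  4.];
low -75 [-6. -1.  4.];low -65 [-5. -1.  4.];low -55 [-5. -2.  3.];low -45 [-4. 26. 34.];low -35 [-1.  2. 16.];low -25 [ 4. 22. 27.];low -15 [ 2. 22. 27.];low -5 [-4.  3. 21.];low 5 [ 1. 23. 28.];low 15 [-1. 11. 28.];low 25 [-2.  7. 27.];low 35 [ 0. 22. 28
[... 550 characters left out ...]
229837410191 -0.012909740419742133
tall -75 None;tall -65 [52. 52. 52.];tall -55 [12. 38. 54.];tall -45 [ 2. 31. 57.];tall -35 [24. 31. 34.];tall -25 [22. 29. 33.];tall -15 [30. 33. 36.];tall -5 [49. 49. 49.];tall 5 [17. 42. 52.];tall 15 [41. 43. 45.];tall 25 [38. 43. 46.];tall 35 [45. 45. 45.];tall 45 None;tall 55 [-0. 41. 74.];tall 65 [-2. 33. 72.];tall 75 [-4. -1.  1.];
low -75 [-4. -4. -4.];low -65 None;low -55 None;low -45 [11. 28. 31.];low -35 [20. 28. 35.];low -25 [19. 24. 27.];low -15 [17. 22. 28.];low -5 [20. 22. 26.];low 5 [14. 24. 28.];low 15 [18. 20. 25.];low 25 [20. 23. 26.];low 35 [16. 23. 27.];low 45 [12. 22. 26.];low 55 [18. 20. 24.];low 65 [40. 41. 41.];low 75 [-3. 19. 43.];
```

Measured poses, where the two views agree to about 2 mm and heights and sizes match the text:

| Object | Position (m) | Yaw (rad) |
|---|---|---|
| Tall drawer | (0.505, 0.280) | +0.177 |
| Low drawer | (0.5315, −0.273) | −0.035 |
| Tall carcass mouth | (0.654, −0.064) | about −0.022 |
| Low carcass mouth | (0.658, 0.059) | about −0.022 |

I'll take the tall drawer first, gripped across its sides near the front.

```bash
cat > plan.py <<'E'
import sys,numpy as np
from bench import ctrl
def plan(x,y,z,yaw,n):
    """units per row: turn first (total az), then n equal shift rows in the turned frame"""
    o=ctrl.get_obs(); d=np.array([x,y,z])-o['eef_pos']; c,s=np.cos(yaw),np.sin(yaw)
    print("pose",o['eef_pos'].round(4),o['tool_rot'].round(4),"t",round(o['clock'],2),"w",round(o['width'],4))
    t=(o['tool_rot'][2]-yaw+np.pi)%(2*np.pi)-np.pi
    print("az total",round(t/.5,3),"row dx dy dz",np.round(np.array([d[0]*c+d[1]*s,d[0]*s-d[1]*c,-d[2]])/.12/n,3),"mm/row",round(np.linalg.norm(d)/n*1000,1))
if __name__=="__main__": plan(*map(float,sys.argv[1:]))
E
python3 plan.py .4755 .2747 .239 .177 16
```

```text
pose [ 0.21   -0.5081  0.2382] [-3.1404e+00 -2.0000e-04  3.9180e-01] t 0.1 w 0.0879
az total 0.43 row dx dy dz [ 0.208 -0.377 -0.   ] mm/row 51.7
```

Request:
apply_moves --increments '[{"az": 0.215}, {"az": 0.215}, {"dx": 0.208, "dy": -0.377}, {"dx": 0.208, "dy": -0.377}, {"dx": 0.208, "dy": -0.377}, {"dx": 0.208, "dy": -0.377}, {"dx": 0.208, "dy": -0.377}, {"dx": 0.208, "dy": -0.377}]' --jaw 0

```text
invalid input
```

Request:
apply_moves --increments '[{"dx": 0.208, "dy": -0.377}, {"dx": 0.208, "dy": -0.377}, {"dx": 0.208, "dy": -0.377}, {"dx": 0.208, "dy": -0.377}, {"dx": 0.208, "dy": -0.377}, {"dx": 0.208, "dy": -0.377}, {"dx": 0.208, "dy": -0.377}, {"dx": 0.208, "dy": -0.377}]'

```text
invalid input
```

Request:
apply_moves --increments '[{"dx": 0.208, "dy": -0.377}, {"dx": 0.208, "dy": -0.377}, {}, {}]'

```text
invalid input
```

```bash
python3 plan.py .4755 .2747 .14 .177 2
python3 - <<'E'
from h import *
im,w,ok=grab("wrist","wrist1")
m=ok&(w[...,2]>.06)&(w[...,2]<.082)&(abs(w[...,0]-.505)<.1)&(abs(w[...,1]-.28)<.08)
print(m.sum(),rect(w[m]),np.median(w[m][:,2]))
E
```

```text
pose [ 0.21   -0.5081  0.2382] [-3.1404e+00 -2.0000e-04  3.9180e-01] t 0.1 w 0.0879
az total 0.43 row dx dy dz [ 1.663 -3.016  0.409] mm/row 416.2
0 (array([0., 0.]), array([0., 0.]), 0.0) nan
  return _methods._mean(a, axis=axis, dtype=dtype,
  ret = ret.dtype.type(ret / rcount)
```

View pics/wrist1.png

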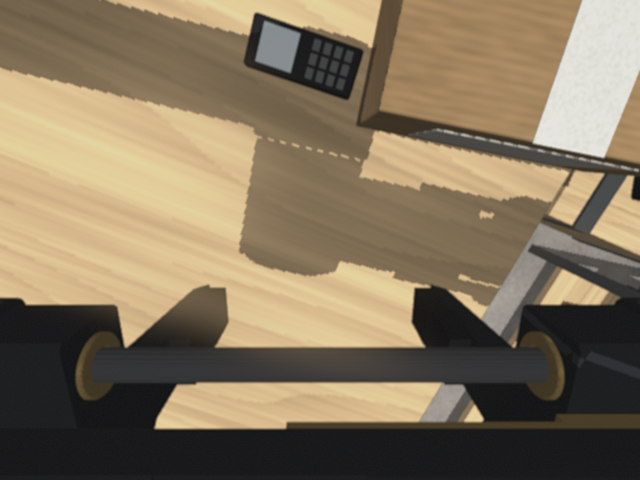

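The wrist view still shows the start pose, with the phone at (305,55), so the moves were refused whole. I'll retry with every key given and two decimals.

Request:
apply_moves --increments '[{"dx": 0, "dy": 0, "dz": 0, "ax": 0, "ay": 0, "az": 0.22}, {"dx": 0, "dy": 0, "dz": 0, "ax": 0, "ay": 0, "az": 0.21}]' --jaw 0.0

```text
clock: 0.4
eef_pos: [0.21, -0.5082, 0.2385]
tool_rot: [-3.141, -0.0, 0.173]
wrist_force: [-0.3, 0.3, -0.8]
width: 0.0882
gripper_force: 0.0
```

Request:
apply_moves --increments '[{"dx": 0.21, "dy": -0.38}, {"dx": 0.21, "dy": -0.38}, {"dx": 0.21, "dy": -0.38}, {"dx": 0.21, "dy": -0.38}, {"dx": 0.21, "dy": -0.38}, {"dx": 0.21, "dy": -0.38}, {"dx": 0.21, "dy": -0.38}, {"dx": 0.21, "dy": -0.38}]'

```text
invalid input
```

Request:
apply_moves --increments '[{"dx": 0.21, "dy": -0.38, "dz": 0, "ax": 0, "ay": 0, "az": 0}, {"dx": 0.21, "dy": -0.38, "dz": 0, "ax": 0, "ay": 0, "az": 0}, {"dx": 0.21, "dy": -0.38, "dz": 0, "ax": 0, "ay": 0, "az": 0}, {"dx": 0.21, "dy": -0.38, "dz": 0, "ax": 0, "ay": 0, "az": 0}, {"dx": 0.21, "dy": -0.38, "dz": 0, "ax": 0, "ay": 0, "az": 0}, {"dx": 0.21, "dy": -0.38, "dz": 0, "ax": 0, "ay": 0, "az": 0}, {"dx": 0.21, "dy": -0.38, "dz": 0, "ax": 0, "ay": 0, "az": 0}, {"dx": 0.21, "dy": -0.38, "dz": 0, "ax": 0, "ay": 0, "az": 0}]'

```text
clock: 1.4
eef_pos: [0.3445, -0.1121, 0.2388]
tool_rot: [3.141, -0.0, 0.176]
wrist_force: [1.0, -0.1, 0.8]
width: 0.0883
gripper_force: 0.0
```

Request:
apply_moves --increments '[{"dx": 0.21, "dy": -0.38, "dz": 0, "ax": 0, "ay": 0, "az": 0}, {"dx": 0.21, "dy": -0.38, "dz": 0, "ax": 0, "ay": 0, "az": 0}, {"dx": 0.21, "dy": -0.38, "dz": 0, "ax": 0, "ay": 0, "az": 0}, {"dx": 0.21, "dy": -0.38, "dz": 0, "ax": 0, "ay": 0, "az": 0}, {"dx": 0.21, "dy": -0.38, "dz": 0, "ax": 0, "ay": 0, "az": 0}, {"dx": 0.21, "dy": -0.38, "dz": 0, "ax": 0, "ay": 0, "az": 0}, {"dx": 0.21, "dy": -0.38, "dz": 0, "ax": 0, "ay": 0, "az": 0}, {"dx": 0, "dy": 0, "dz": 0, "ax": 0, "ay": 0, "az": 0}]'

```text
clock: 2.4
eef_pos: [0.462, 0.2339, 0.238]
tool_rot: [-3.141, 0.001, 0.181]
wrist_force: [-0.3, -0.3, 0.4]
width: 0.0879
gripper_force: 0.0
```

```bash
python3 plan.py .4755 .2747 .239 .177 1
python3 - <<'E'
from h import *
im,w,ok=grab("wrist")
m=ok&(w[...,2]>.06)&(w[...,2]<.082)&(abs(w[...,0]-.505)<.1)&(abs(w[...,1]-.28)<.08)
print(m.sum(),rect(w[m]),np.median(w[m][:,2]))
E
```

```text
pose [0.462  0.2339 0.238 ] [-3.1413e+00  8.0000e-04  1.8060e-01] t 2.4 w 0.0879
az total 0.007 row dx dy dz [ 0.171 -0.315 -0.009] mm/row 43.0
2042 (array([503.6, 278.5]), array([119.9,  65.9]), 10.1) 0.07515069763580343
```

Request:
apply_moves --increments '[{"dx": 0.16, "dy": -0.3, "dz": 0, "ax": 0, "ay": 0, "az": 0}, {"dx": 0, "dy": 0, "dz": 0.41, "ax": 0, "ay": 0, "az": 0}, {"dx": 0, "dy": 0, "dz": 0.41, "ax": 0, "ay": 0, "az": 0}, {"dx": 0, "dy": 0, "dz": 0.41, "ax": 0, "ay": 0, "az": 0}, {"dx": 0, "dy": 0, "dz": 0.2, "ax": 0, "ay": 0, "az": 0}, {"dx": 0, "dy": 0, "dz": 0.2, "ax": 0, "ay": 0, "az": 0}, {"dx": 0, "dy": 0, "dz": 0, "ax": 0, "ay": 0, "az": 0}]'

```text
clock: 3.32
eef_pos: [0.4736, 0.2689, 0.0422]
tool_rot: [3.141, 0.003, 0.175]
wrist_force: [-0.1, 0.8, -0.2]
width: 0.0879
gripper_force: 0.0
```

Request:
apply_moves --increments '[{"dx": 0, "dy": 0, "dz": 0, "ax": 0, "ay": 0, "az": 0}, {"dx": 0, "dy": 0, "dz": 0, "ax": 0, "ay": 0, "az": 0}, {"dx": 0, "dy": 0, "dz": 0, "ax": 0, "ay": 0, "az": 0}, {"dx": 0, "dy": 0, "dz": 0, "ax": 0, "ay": 0, "az": 0}, {"dx": 0, "dy": 0, "dz": 0, "ax": 0, "ay": 0, "az": 0}, {"dx": 0, "dy": 0, "dz": 0, "ax": 0, "ay": 0, "az": 0}]' --jaw 1.0

```text
clock: 4.08
eef_pos: [0.4747, 0.2707, 0.0443]
tool_rot: [-3.141, -0.002, 0.177]
wrist_force: [-2.4, 0.2, 6.7]
width: 0.0658
gripper_force: 29.9
```

Request:
apply_moves --increments '[{"dx": 0, "dy": 0, "dz": 0, "ax": 0, "ay": 0, "az": 0.2}, {"dx": 0, "dy": 0, "dz": 0, "ax": 0, "ay": 0, "az": 0.2}, {"dx": 0.02, "dy": 0.15, "dz": 0, "ax": 0, "ay": 0, "az": 0}, {"dx": 0.02, "dy": 0.23, "dz": 0, "ax": 0, "ay": 0, "az": 0}, {"dx": 0.02, "dy": 0.23, "dz": 0, "ax": 0, "ay": 0, "az": 0}, {"dx": 0.02, "dy": 0.23, "dz": 0, "ax": 0, "ay": 0, "az": 0}, {"dx": 0.02, "dy": 0.23, "dz": 0, "ax": 0, "ay": 0, "az": 0}, {"dx": 0.02, "dy": 0.23, "dz": 0, "ax": 0, "ay": 0, "az": 0}]'

```text
clock: 5.08
eef_pos: [0.4859, 0.1139, 0.0443]
tool_rot: [-3.14, -0.003, -0.023]
wrist_force: [-0.6, 6.3, 7.0]
width: 0.066
gripper_force: 30.0
```

Request:
apply_moves --increments '[{"dx": 0.03, "dy": 0.23, "dz": 0, "ax": 0, "ay": 0, "az": 0}, {"dx": 0.03, "dy": 0.23, "dz": 0, "ax": 0, "ay": 0, "az": 0}, {"dx": 0.03, "dy": 0.23, "dz": 0, "ax": 0, "ay": 0, "az": 0}, {"dx": 0.03, "dy": 0.23, "dz": 0, "ax": 0, "ay": 0, "az": 0}, {"dx": 0.03, "dy": 0.23, "dz": 0, "ax": 0, "ay": 0, "az": 0}, {"dx": 0.01, "dy": 0.23, "dz": 0, "ax": 0, "ay": 0, "az": 0}, {"dx": 0.01, "dy": 0.1, "dz": 0, "ax": 0, "ay": 0, "az": 0}, {"dx": 0, "dy": 0, "dz": 0, "ax": 0, "ay": 0, "az": 0}]'

```text
clock: 6.08
eef_pos: [0.502, -0.0653, 0.0443]
tool_rot: [3.14, -0.002, -0.024]
wrist_force: [-2.8, -4.9, 8.3]
width: 0.0661
gripper_force: 29.9
```

```bash
python3 plan.py .539 -.0615 .044 -.022 2
python3 - <<'E'
from h import *
im,w,ok=grab("wrist","w2")
for b,(x0,x1,y0,y1,lo,hi) in {"drawer":(.4,.62,-.12,.02,.06,.082),"lowC":(.6,.85,-.012,.16,.053,.066),"tallC":(.6,.85,-.16,.0,.083,.097)}.items():
    m=ok&(w[...,0]>x0)&(w[...,0]<x1)&(w[...,1]>y0)&(w[...,1]<y1)&(w[...,2]>lo)&(w[...,2]<hi); q=w[m]
    if len(q)<50: print(b,len(q)); continue
    print(b,len(q),rect(q),np.median(q[:,2]))
    if b!="drawer":
        ys=np.arange(q[:,1].min()+.01,q[:,1].max()-.01,.004)
        e=np.array([(y,np.percentile(q[abs(q[:,1]-y)<.003][:,0],.5)) for y in ys]); print(" front",np.polyfit(e[:,0],e[:,1],1).round(4))
        for X in(.67,.69,.71):
            s=q[abs(q[:,0]-X)<.004][:,1]
            if len(s): print("  sides at",X,s.min().round(4),s.max().round(4))
E
```

```text
pose [ 0.502  -0.0653  0.0443] [ 3.1399e+00 -2.0000e-03 -2.3700e-02] t 6.08 w 0.0661
az total -0.003 row dx dy dz [ 0.154 -0.019  0.001] mm/row 18.6
drawer 16533 (array([531.6, -66.5]), array([ 99. , 120.8]), 89.45) 0.07500433479304967
lowC 0
tallC 0
```

View pics/w2.png

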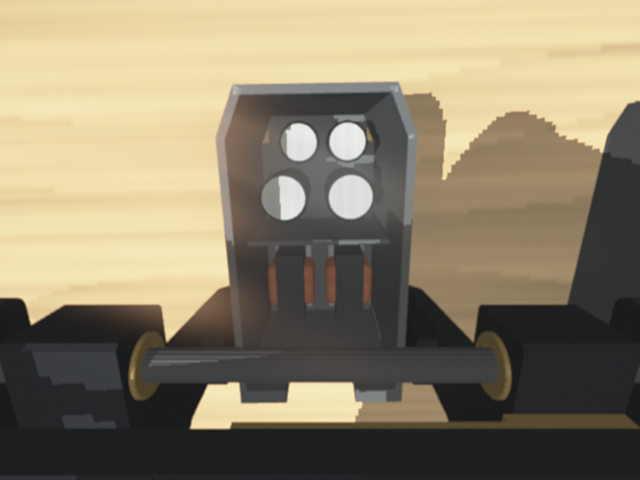

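The wrist view shows the tall drawer held square at (315,220), with its bevelled rear corners leading at (235,90) and (400,90). Next I'll advance it to the mouth.

Request:
apply_moves --increments '[{"dx": 0.06, "dy": -0.03, "dz": 0, "ax": 0, "ay": 0, "az": 0}, {"dx": 0.13, "dy": 0, "dz": 0, "ax": 0, "ay": 0, "az": 0}, {"dx": 0.13, "dy": 0, "dz": 0, "ax": 0, "ay": 0, "az": 0}, {"dx": 0.13, "dy": 0, "dz": 0, "ax": 0, "ay": 0, "az": 0}, {"dx": 0.1, "dy": 0, "dz": 0, "ax": 0, "ay": 0, "az": 0}, {"dx": 0.07, "dy": 0, "dz": 0, "ax": 0, "ay": 0, "az": 0}, {"dx": 0.07, "dy": 0, "dz": 0, "ax": 0, "ay": 0, "az": 0}, {"dx": 0, "dy": 0, "dz": 0, "ax": 0, "ay": 0, "az": 0}]'

```text
clock: 7.12
eef_pos: [0.5844, -0.0623, 0.0443]
tool_rot: [3.141, -0.0, -0.023]
wrist_force: [-2.8, 1.3, 7.3]
width: 0.0656
gripper_force: 30.0
```

```bash
python3 plan.py .625 -.0644 .044 -.022 4
python3 - <<'E'
from h import *
for n in("top","scene"):
    im,w,ok=grab(n,n+"3")
im=cv2.imread("pics/top3.png")[120:300,270:440]; cv2.imwrite("pics/c3.png",cv2.resize(im,None,fx=3,fy=3))
E
```

```text
pose [ 0.5844 -0.0623  0.0443] [ 3.1413e+00 -5.0000e-04 -2.2700e-02] t 7.12 w 0.0656
az total -0.001 row dx dy dz [0.085 0.002 0.001] mm/row 10.2
```

View pics/scene3.png

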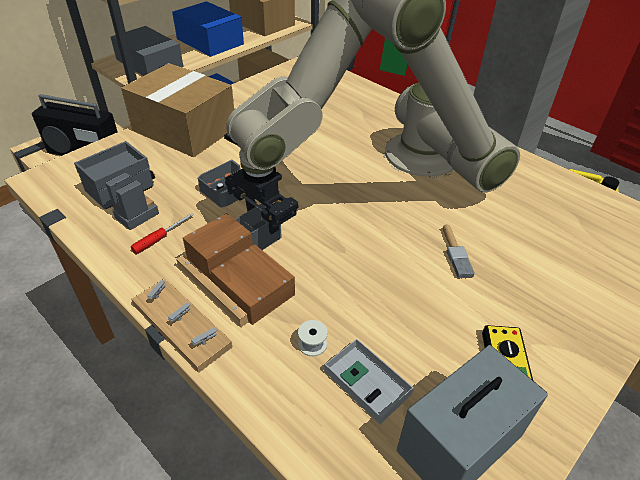

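The scene view shows the tall drawer entering the tall carcass at about (245,225), and the wrist force is only friction. I'll carry on.

Request:
apply_moves --increments '[{"dx": 0.08, "dy": 0, "dz": 0, "ax": 0, "ay": 0, "az": 0}, {"dx": 0.08, "dy": 0, "dz": 0, "ax": 0, "ay": 0, "az": 0}, {"dx": 0.08, "dy": 0, "dz": 0, "ax": 0, "ay": 0, "az": 0}, {"dx": 0.08, "dy": 0, "dz": 0, "ax": 0, "ay": 0, "az": 0}, {"dx": 0, "dy": 0, "dz": 0, "ax": 0, "ay": 0, "az": 0}]'

```text
clock: 7.85
eef_pos: [0.6231, -0.0633, 0.0443]
tool_rot: [3.141, -0.001, -0.023]
wrist_force: [-1.1, 0.5, 6.1]
width: 0.0657
gripper_force: 30.0
```

Request:
apply_moves --increments '[{"dx": 0, "dy": 0, "dz": 0, "ax": 0, "ay": 0, "az": 0}, {"dx": 0, "dy": 0, "dz": 0, "ax": 0, "ay": 0, "az": 0}, {"dx": 0, "dy": 0, "dz": 0, "ax": 0, "ay": 0, "az": 0}, {"dx": 0, "dy": 0, "dz": -0.15, "ax": 0, "ay": 0, "az": 0}, {"dx": 0, "dy": 0, "dz": -0.4, "ax": 0, "ay": 0, "az": 0}, {"dx": 0, "dy": 0, "dz": -0.35, "ax": 0, "ay": 0, "az": 0}]' --jaw 0.0

```text
clock: 8.6
eef_pos: [0.6226, -0.0632, 0.1526]
tool_rot: [3.141, -0.0, -0.023]
wrist_force: [0.7, 0.4, 0.0]
width: 0.0883
gripper_force: 0.0
```

Request:
apply_moves --increments '[{"dx": -0.3, "dy": 0, "dz": 0, "ax": 0, "ay": 0, "az": 0}, {"dx": -0.3, "dy": 0, "dz": 0, "ax": 0, "ay": 0, "az": 0}, {"dx": 0, "dy": 0, "dz": 0, "ax": 0, "ay": 0, "az": 0}, {"dx": 0, "dy": 0, "dz": 0, "ax": 0, "ay": 0, "az": 0}, {"dx": 0, "dy": 0, "dz": 0, "ax": 0, "ay": 0, "az": 0}, {"dx": 0, "dy": 0, "dz": 0, "ax": 0, "ay": 0, "az": 0}]' --jaw 1.0

```text
clock: 9.35
eef_pos: [0.5512, -0.0616, 0.1509]
tool_rot: [-3.142, 0.0, -0.023]
wrist_force: [0.3, 0.1, -0.3]
width: 0.03
gripper_force: 0.0
```

```bash
python3 plan.py .565 -.063 .045 -.022 2
python3 - <<'E'
from h import *
im,w,ok=grab("wrist")
m=ok&(w[...,2]>.06)&(w[...,2]<.079)&(abs(w[...,1]+.065)<.045)&(w[...,0]>.55)&(w[...,0]<.65)
q=w[m]; print(m.sum(),rect(q),q.min(0),q.max(0))
E
```

```text
pose [ 0.5512 -0.0616  0.1509] [-3.1416e+00  1.0000e-04 -2.3100e-02] t 9.35 w 0.03
az total -0.002 row dx dy dz [0.058 0.005 0.441] mm/row 53.4
1977 (array([621.7, -64.2]), array([66.3, 57.1]), 89.55) [ 0.59292111 -0.09747338  0.06000259] [ 0.64999715 -0.03081752  0.07798971]
```

Request:
apply_moves --increments '[{"dx": 0, "dy": 0.02, "dz": 0.44, "ax": 0, "ay": 0, "az": 0}, {"dx": 0, "dy": 0, "dz": 0.44, "ax": 0, "ay": 0, "az": 0}, {"dx": 0.1, "dy": 0, "dz": 0, "ax": 0, "ay": 0, "az": 0}, {"dx": 0.12, "dy": 0, "dz": 0, "ax": 0, "ay": 0, "az": 0}, {"dx": 0.1, "dy": 0, "dz": 0, "ax": 0, "ay": 0, "az": 0}, {"dx": 0.1, "dy": 0, "dz": 0, "ax": 0, "ay": 0, "az": 0}, {"dx": 0.1, "dy": 0, "dz": 0, "ax": 0, "ay": 0, "az": 0}, {"dx": 0, "dy": 0, "dz": 0, "ax": 0, "ay": 0, "az": 0}]'

```text
clock: 10.4
eef_pos: [0.6143, -0.0655, 0.0457]
tool_rot: [3.141, -0.002, -0.023]
wrist_force: [0.3, 0.0, -0.4]
width: 0.0003
gripper_force: 0.0
```

Request:
apply_moves --increments '[{"dx": 0.06, "dy": 0, "dz": 0, "ax": 0, "ay": 0, "az": 0}, {"dx": 0.06, "dy": 0, "dz": 0, "ax": 0, "ay": 0, "az": 0}, {"dx": 0.04, "dy": 0, "dz": 0, "ax": 0, "ay": 0, "az": 0}, {"dx": 0, "dy": 0, "dz": 0, "ax": 0, "ay": 0, "az": 0}]'

```text
clock: 10.9
eef_pos: [0.6329, -0.0659, 0.0455]
tool_rot: [3.141, -0.001, -0.023]
wrist_force: [-0.4, 0.3, -0.4]
width: 0.0002
gripper_force: 0.0
```

Run:
```python
from h import *
im,w,ok=grab("top","t4")
im,w,ok=grab("scene","s4"); cv2.imwrite("pics/s4c.png",cv2.resize(im[150:330,150:340],None,fx=3,fy=3))
```

```text
(no output)
```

View pics/s4c.png

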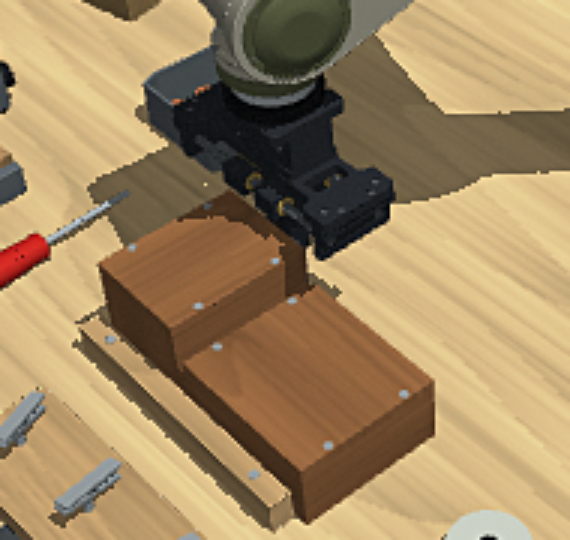

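The carcass hides the front here and nothing resists yet, so I'll keep pushing in small steps until it hits the stop.

Request:
apply_moves --increments '[{"dx": 0.04, "dy": 0, "dz": 0, "ax": 0, "ay": 0, "az": 0}, {"dx": 0.03, "dy": 0, "dz": 0, "ax": 0, "ay": 0, "az": 0}, {"dx": 0.02, "dy": 0, "dz": 0, "ax": 0, "ay": 0, "az": 0}]'

```text
clock: 11.38
eef_pos: [0.6375, -0.0658, 0.0456]
tool_rot: [-3.141, 0.015, -0.023]
wrist_force: [-38.2, -1.5, 22.0]
width: 0.0002
gripper_force: 19.1
```

The stop was felt at TCP x = 0.6375, where home was expected. I'll back off, rise and check.

Request:
apply_moves --increments '[{"dx": -0.1, "dy": 0, "dz": 0, "ax": 0, "ay": 0, "az": 0}, {"dx": -0.4, "dy": 0, "dz": 0, "ax": 0, "ay": 0, "az": 0}, {"dx": -0.4, "dy": 0, "dz": -0.3, "ax": 0, "ay": 0, "az": 0}, {"dx": -0.2, "dy": 0, "dz": -0.45, "ax": 0, "ay": 0, "az": 0}, {"dx": 0, "dy": 0, "dz": -0.45, "ax": 0, "ay": 0, "az": 0}, {"dx": 0, "dy": 0, "dz": -0.3, "ax": 0, "ay": 0, "az": 0}, {"dx": 0, "dy": 0, "dz": 0, "ax": 0, "ay": 0, "az": 0}]'

```text
clock: 12.25
eef_pos: [0.5123, -0.0633, 0.2283]
tool_rot: [3.14, -0.007, -0.023]
wrist_force: [0.5, 0.3, -0.3]
width: 0.0007
gripper_force: 0.0
```

```bash
python3 plan.py .50 -.2 .23 -.035 4
cat > chk.py <<'E'
from h import *
im,w,ok=grab("wrist","chk")
def f(b,x0,x1,y0,y1,lo,hi):
    m=ok&(w[...,0]>x0)&(w[...,0]<x1)&(w[...,1]>y0)&(w[...,1]<y1)&(w[...,2]>lo)&(w[...,2]<hi); q=w[m]
    if len(q)<30: print(b,len(q)); return
    print(b,len(q),rect(q),np.median(q[:,2]).round(4),"x",np.percentile(q[:,0],[0,1,99]).round(4),"y",np.percentile(q[:,1],[0,1,99,100]).round(4))
    if b.endswith("C"):
        ys=np.arange(q[:,1].min()+.01,q[:,1].max()-.01,.004)
        e=np.array([(y,q[abs(q[:,1]-y)<.003][:,0].min()) for y in ys]); print(" front",np.polyfit(e[:,0],e[:,1],1).round(4))
E
python3 - <<'E'
from chk import *
f("tall front",.6,.67,-.12,-.01,.05,.08); f("tallC",.6,.8,-.13,-.01,.083,.097); f("lowC",.6,.8,-.008,.14,.053,.066)
E
```

```text
pose [ 0.5123 -0.0633  0.2283] [ 3.1396 -0.0065 -0.0231] t 12.25 w 0.0007
az total 0.024 row dx dy dz [-0.016  0.285 -0.003] mm/row 34.3
tall front 1366 (array([654. , -60.3]), array([103.2,  19.7]), 83.21) 0.0656 x [0.6459 0.6462 0.6671] y [-0.112  -0.1107 -0.0102 -0.01  ]
tallC 7070 (array([670.3, -65.5]), array([94.4, 35.6]), 88.31) 0.0918 x [0.6513 0.6521 0.6874] y [-0.113  -0.1116 -0.0195 -0.0182]
 front [0.0298 0.6546]
lowC 10614 (array([679.3,  59.9]), array([137.2,  45.9]), 88.32) 0.0617 x [0.6547 0.6556 0.7015] y [-0.008  -0.0068  0.1258  0.1285]
 front [0.0297 0.6547]
```

The tall drawer is home: its front is at x = 0.646 against a mouth at 0.6527, so 6.5 mm proud. The refined low mouth is (0.656, 0.0605) with yaw −0.03. On to the low drawer.

Request:
apply_moves --increments '[{"dx": 0, "dy": 0.37, "dz": 0, "ax": 0, "ay": 0.014, "az": 0.02}, {"dx": 0, "dy": 0.37, "dz": 0, "ax": 0, "ay": 0, "az": 0}, {"dx": 0, "dy": 0.37, "dz": 0, "ax": 0, "ay": 0, "az": 0}, {"dx": -0.1, "dy": 0.37, "dz": 0, "ax": 0, "ay": 0, "az": 0}, {"dx": 0, "dy": 0, "dz": 0, "ax": 0, "ay": 0, "az": 0}, {"dx": 0, "dy": 0, "dz": 0, "ax": 0, "ay": 0, "az": 0}]' --jaw 0.6

```text
clock: 13.05
eef_pos: [0.4935, -0.2395, 0.2244]
tool_rot: [-3.14, -0.006, -0.033]
wrist_force: [-1.0, 0.5, -0.4]
width: 0.0352
gripper_force: 0.0
```

```bash
python3 plan.py .50 -.22 .23 -.035 1
python3 - <<'E'
from chk import *
f("low",.42,.64,-.36,-.18,.036,.05)
c=np.array([.5315,-.2735]);yaw=-.035
l=(w[...,:2]-c)@np.array([[np.cos(yaw),-np.sin(yaw)],[np.sin(yaw),np.cos(yaw)]])
print("contents max z: rows x, cols y 0..60")
for x in range(-55,60,10):
    print(x,[ (lambda z: int(np.percentile(z,97)*1000) if len(z)>3 else None)(w[...,2][ok&(abs(l[...,0]-x/1000)<.005)&(abs(l[...,1]-y/1000)<.003)]) for y in range(0,63,6)])
E
```

```text
pose [ 0.4935 -0.2395  0.2244] [-3.14   -0.0055 -0.0333] t 13.05 w 0.0352
az total 0.003 row dx dy dz [ 0.048 -0.165 -0.047] mm/row 21.3
low 2140 (array([ 529.9, -275.9]), array([110.3, 119.9]), 87.71) 0.0454 x [0.4689 0.4696 0.5904] y [-0.3322 -0.3314 -0.2199 -0.2188]
contents max z: rows x, cols y 0..60
-55 [32, 284, 268, 46, 46, 46, 46, 46, 46, 284, 271]
-45 [27, 293, 270, 32, 26, 26, 26, 26, 258, 293, 292]
-35 [274, 303, 270, 32, 26, 26, 26, 26, 270, 303, 293]
-25 [316, 316, 317, 317, 317, 317, 317, 317, 317, 316, 316]
-15 [331, 331, 331, 331, 331, 331, 331, 331, 331, 331, 331]
-5 [313, 313, 31, 32, 5, 5, 4, 5, 46, 313, 313]
5 [4, 5, 32, 30, 26, 26, 26, 26, 46, 47, 2]
15 [27, 5, 32, 26, 26, 26, 26, 26, 46, 47, 2]
25 [26, 4, 33, 32, 26, 26, 26, 26, 46, 47, 1]
35 [23, 23, 32, 32, 26, 27, 27, 26, 46, 46, 2]
45 [23, 23, 32, 32, 5, 4, 5, 5, 46, 45, 2]
55 [46, 46, 46, 46, 46, 46, 47, 46, 46, 1, 2]
```

View pics/chk.png

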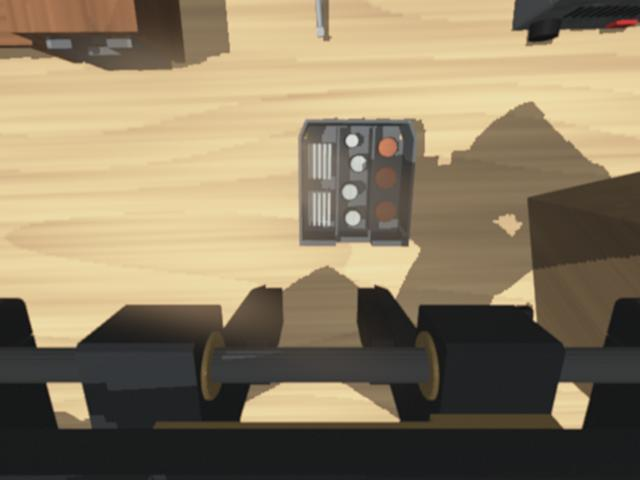

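The wrist view shows the low drawer at (357,182), rear bevels away from the robot, with white parts in its left compartment. They stand 26 mm high and the dividers 32 mm. I'll grip the left wall with the tips at z ≈ 0.034.

Request:
apply_moves --increments '[{"dx": 0.06, "dy": -0.16, "dz": 0, "ax": 0, "ay": 0, "az": 0.014}, {"dx": 0, "dy": 0, "dz": 0.4, "ax": 0, "ay": 0, "az": 0}, {"dx": 0, "dy": 0, "dz": 0.4, "ax": 0, "ay": 0, "az": 0}, {"dx": 0, "dy": 0, "dz": 0.4, "ax": 0, "ay": 0, "az": 0}, {"dx": 0, "dy": 0, "dz": 0.2, "ax": 0, "ay": 0, "az": 0}, {"dx": 0, "dy": 0, "dz": 0.17, "ax": 0, "ay": 0, "az": 0}, {"dx": 0, "dy": 0, "dz": 0, "ax": 0, "ay": 0, "az": 0}]'

```text
clock: 13.98
eef_pos: [0.5025, -0.2197, 0.036]
tool_rot: [-3.14, -0.005, -0.039]
wrist_force: [0.1, -0.5, 0.7]
width: 0.0353
gripper_force: 0.0
```

Request:
apply_moves --increments '[{"dx": 0, "dy": 0, "dz": 0, "ax": 0, "ay": 0, "az": 0}, {"dx": 0, "dy": 0, "dz": 0, "ax": 0, "ay": 0, "az": 0}, {"dx": 0, "dy": 0, "dz": 0, "ax": 0, "ay": 0, "az": 0}, {"dx": 0, "dy": 0, "dz": 0, "ax": 0, "ay": 0, "az": 0}, {"dx": 0, "dy": 0, "dz": 0, "ax": 0, "ay": 0, "az": 0}]' --jaw 1.0

```text
clock: 14.6
eef_pos: [0.5028, -0.2212, 0.0376]
tool_rot: [-3.142, -0.007, -0.04]
wrist_force: [-0.3, 2.6, 5.9]
width: 0.0027
gripper_force: 30.0
```

Request:
apply_moves --increments '[{"dx": 0, "dy": -0.05, "dz": 0, "ax": 0, "ay": 0, "az": 0}, {"dx": 0, "dy": -0.1, "dz": 0, "ax": 0, "ay": 0, "az": 0}, {"dx": 0, "dy": -0.15, "dz": 0, "ax": 0, "ay": 0, "az": 0}, {"dx": 0, "dy": -0.2, "dz": 0, "ax": 0, "ay": 0, "az": 0}, {"dx": 0, "dy": -0.2, "dz": 0, "ax": 0, "ay": 0, "az": 0}, {"dx": 0, "dy": -0.2, "dz": 0, "ax": 0, "ay": 0, "az": 0}, {"dx": 0, "dy": -0.2, "dz": 0, "ax": 0, "ay": 0, "az": 0}]'

```text
clock: 15.48
eef_pos: [0.5085, -0.0887, 0.0376]
tool_rot: [3.14, -0.008, -0.04]
wrist_force: [-0.7, -4.7, 4.8]
width: 0.0028
gripper_force: 30.0
```

```bash
python3 plan.py .5166 .1182 .0376 -.03 8
python3 - <<'E'
from chk import *
f("low",.42,.64,-.25,.0,.036,.048)
E
```

```text
pose [ 0.5085 -0.0887  0.0376] [ 3.1404 -0.0084 -0.04  ] t 15.47 w 0.0028
az total -0.02 row dx dy dz [ 0.002 -0.216 -0.   ] mm/row 25.9
low 10960 (array([ 539.7, -138.9]), array([124.3, 112.5]), 85.74) 0.0454 x [0.4791 0.4859 0.5955] y [-0.2021 -0.2004 -0.0821 -0.075 ]
```

Request:
apply_moves --increments '[{"dx": 0, "dy": -0.21, "dz": 0, "ax": 0, "ay": 0, "az": -0.02}, {"dx": 0, "dy": -0.22, "dz": 0, "ax": 0, "ay": 0, "az": 0}, {"dx": 0, "dy": -0.22, "dz": 0, "ax": 0, "ay": 0, "az": 0}, {"dx": 0, "dy": -0.22, "dz": 0, "ax": 0, "ay": 0, "az": 0}, {"dx": 0, "dy": -0.22, "dz": 0, "ax": 0, "ay": 0, "az": 0}, {"dx": 0, "dy": -0.22, "dz": 0, "ax": 0, "ay": 0, "az": 0}, {"dx": 0, "dy": -0.22, "dz": 0, "ax": 0, "ay": 0, "az": 0}, {"dx": 0, "dy": -0.18, "dz": 0, "ax": 0, "ay": 0, "az": 0}]'

```text
clock: 16.52
eef_pos: [0.5144, 0.1167, 0.0375]
tool_rot: [3.141, -0.008, -0.029]
wrist_force: [1.0, -5.8, 6.5]
width: 0.0025
gripper_force: 30.1
```

```bash
python3 plan.py .5166 .1182 .0376 -.03 1
python3 - <<'E'
from chk import *
m=ok&(w[...,2]>.036)&(w[...,2]<.048)&(w[...,0]>.585)&(w[...,0]<.63)&(abs(w[...,1]-.06)<.1)
q=w[m]; e=q[q[:,0]>q[:,0].max()-.02]
print("rear",rect(q),"xmax",q[:,0].max(),"y",q[:,1].min(),q[:,1].max())
# rear edge line + right wall line
ys=np.arange(.03,.1,.004); b=np.array([(y,q[abs(q[:,1]-y)<.003][:,0].max()) for y in ys if (abs(q[:,1]-y)<.003).any()]); print("rear edge",np.polyfit(b[:,0],b[:,1],1))
m=ok&(w[...,2]>.036)&(w[...,2]<.048)&(w[...,0]>.535)&(w[...,0]<.585)&(w[...,1]<.05)&(w[...,1]>-.03); q=w[m]
xs=np.arange(.54,.585,.004); b=np.array([(x,q[abs(q[:,0]-x)<.003][:,1].min()) for x in xs if (abs(q[:,0]-x)<.003).any()]); print("right edge",np.polyfit(b[:,0],b[:,1],1), b[:,1].round(4))
E
```

```text
pose [0.5144 0.1167 0.0375] [ 3.1406 -0.0075 -0.0294] t 16.52 w 0.0025
az total 0.001 row dx dy dz [ 0.018 -0.013 -0.001] mm/row 2.7
rear (array([593.9,  60.7]), array([107.1,  17.6]), 89.96) xmax 0.6026996483416912 y 0.0071830876406307614 0.11429359008053883
rear edge [0.04114659 0.59840927]
right edge [-0.05640308  0.03827749] [0.0081 0.008  0.0075 0.0074 0.0074 0.0044 0.0067 0.0068 0.0052 0.0052
 0.006  0.0063]
```

The drawer followed within about 1.5 mm. I'll correct slightly and advance.

Request:
apply_moves --increments '[{"dx": 0.05, "dy": -0.01, "dz": 0, "ax": 0, "ay": 0, "az": -0.02}, {"dx": 0.1, "dy": 0, "dz": 0, "ax": 0, "ay": 0, "az": 0}, {"dx": 0.1, "dy": 0, "dz": 0, "ax": 0, "ay": 0, "az": 0}, {"dx": 0.1, "dy": 0, "dz": 0, "ax": 0, "ay": 0, "az": 0}, {"dx": 0.1, "dy": 0, "dz": 0, "ax": 0, "ay": 0, "az": 0}, {"dx": 0.08, "dy": 0, "dz": 0, "ax": 0, "ay": 0, "az": 0}, {"dx": 0.08, "dy": 0, "dz": 0, "ax": 0, "ay": 0, "az": 0}, {"dx": 0.08, "dy": 0, "dz": 0, "ax": 0, "ay": 0, "az": 0}]'

```text
clock: 17.58
eef_pos: [0.5956, 0.1162, 0.0376]
tool_rot: [-3.141, -0.003, -0.02]
wrist_force: [-5.9, -0.5, 6.6]
width: 0.0025
gripper_force: 30.0
```

```bash
python3 plan.py .628 .1158 .0376 -.03 1
python3 - <<'E'
from chk import *
f("right wall",.57,.65,-.03,.02,.036,.048)
E
```

```text
pose [0.5956 0.1162 0.0376] [-3.1411e+00 -2.8000e-03 -2.0000e-02] t 17.57 w 0.0025
az total 0.02 row dx dy dz [ 0.27  -0.004 -0.   ] mm/row 32.4
right wall 3785 (array([610. ,   7.9]), array([ 5.6, 80. ]), 87.97) 0.0431 x [0.5701 0.5729 0.6493] y [0.0042 0.0052 0.0112 0.0119]
```

Request:
apply_moves --increments '[{"dx": 0.07, "dy": 0, "dz": 0, "ax": 0, "ay": 0, "az": 0}, {"dx": 0.07, "dy": 0, "dz": 0, "ax": 0, "ay": 0, "az": 0}, {"dx": 0.07, "dy": 0, "dz": 0, "ax": 0, "ay": 0, "az": 0}, {"dx": 0.05, "dy": 0, "dz": 0, "ax": 0, "ay": 0, "az": 0}, {"dx": 0, "dy": 0, "dz": 0, "ax": 0, "ay": 0, "az": 0}]'

```text
clock: 18.25
eef_pos: [0.6284, 0.1151, 0.0376]
tool_rot: [-3.141, -0.007, -0.02]
wrist_force: [-0.6, 0.8, 1.0]
width: 0.0028
gripper_force: 30.0
```

Request:
apply_moves --increments '[{"dx": 0, "dy": 0, "dz": 0, "ax": 0, "ay": 0, "az": 0}, {"dx": 0, "dy": 0, "dz": 0, "ax": 0, "ay": 0, "az": 0}, {"dx": 0, "dy": 0, "dz": 0, "ax": 0, "ay": 0, "az": 0}, {"dx": 0, "dy": 0, "dz": -0.2, "ax": 0, "ay": 0, "az": 0}, {"dx": 0, "dy": 0, "dz": -0.4, "ax": 0, "ay": 0, "az": 0}, {"dx": -0.3, "dy": 0.1, "dz": -0.3, "ax": 0, "ay": 0, "az": 0.02}, {"dx": -0.4, "dy": 0.15, "dz": 0, "ax": 0, "ay": 0, "az": 0}]' --jaw 0.6

```text
clock: 19.12
eef_pos: [0.5435, 0.0866, 0.1478]
tool_rot: [3.141, -0.013, -0.03]
wrist_force: [0.5, -0.8, -1.3]
width: 0.0351
gripper_force: 0.0
```

Request:
apply_moves --increments '[{"dx": 0, "dy": 0, "dz": 0, "ax": 0, "ay": 0, "az": 0}, {"dx": 0, "dy": 0, "dz": 0, "ax": 0, "ay": 0, "az": 0}, {"dx": 0, "dy": 0, "dz": 0, "ax": 0, "ay": 0, "az": 0}]' --jaw 1.0

```text
clock: 19.5
eef_pos: [0.5441, 0.087, 0.1452]
tool_rot: [-3.142, -0.008, -0.03]
wrist_force: [0.7, -0.1, -0.6]
width: 0.0079
gripper_force: 0.0
```

```bash
python3 plan.py .55 .085 .022 -.03 1
python3 - <<'E'
from chk import *
f("low",.55,.654,-.01,.14,.036,.048)
E
```

```text
pose [0.5441 0.087  0.1452] [-3.1416 -0.0076 -0.03  ] t 19.5 w 0.0079
az total -0.0 row dx dy dz [0.05  0.015 1.026] mm/row 123.3
low 2077 (array([625.5,  60.7]), array([110.5,  60. ]), 87.98) 0.0455 x [0.5936 0.5948 0.6531] y [0.0046 0.0056 0.116  0.1165]
```

Request:
apply_moves --increments '[{"dx": 0, "dy": 0, "dz": 0.4, "ax": 0, "ay": 0, "az": 0}, {"dx": 0, "dy": 0, "dz": 0.4, "ax": 0, "ay": 0, "az": 0}, {"dx": 0, "dy": 0, "dz": 0.22, "ax": 0, "ay": 0, "az": 0}, {"dx": 0.2, "dy": 0, "dz": 0, "ax": 0, "ay": 0, "az": 0}, {"dx": 0.12, "dy": 0, "dz": 0, "ax": 0, "ay": 0, "az": 0}, {"dx": 0.12, "dy": 0, "dz": 0, "ax": 0, "ay": 0, "az": 0}, {"dx": 0.12, "dy": 0, "dz": 0, "ax": 0, "ay": 0, "az": 0}, {"dx": 0.1, "dy": 0, "dz": 0, "ax": 0, "ay": 0, "az": 0}]'

```text
clock: 20.55
eef_pos: [0.6234, 0.0847, 0.0225]
tool_rot: [-3.141, -0.005, -0.03]
wrist_force: [-2.6, -0.1, -1.1]
width: 0.0004
gripper_force: 1.1
```

Request:
apply_moves --increments '[{"dx": 0.06, "dy": 0, "dz": 0, "ax": 0, "ay": 0, "az": 0}, {"dx": 0.04, "dy": 0, "dz": 0, "ax": 0, "ay": 0, "az": 0}, {"dx": 0, "dy": 0, "dz": 0, "ax": 0, "ay": 0, "az": 0}]'

```text
clock: 20.92
eef_pos: [0.6354, 0.084, 0.0235]
tool_rot: [3.142, -0.008, -0.03]
wrist_force: [1.3, -0.9, 0.7]
width: 0.0001
gripper_force: 0.0
```

Request:
apply_moves --increments '[{"dx": 0.03, "dy": 0, "dz": 0, "ax": 0, "ay": 0, "az": 0}, {"dx": 0.03, "dy": 0, "dz": 0, "ax": 0, "ay": 0, "az": 0}, {"dx": 0.02, "dy": 0, "dz": 0, "ax": 0, "ay": 0, "az": 0}]'

```text
clock: 21.3
eef_pos: [0.6408, 0.0839, 0.0233]
tool_rot: [3.141, 0.004, -0.03]
wrist_force: [-23.7, -0.7, 12.9]
width: 0.0001
gripper_force: 12.2
```

The stop was felt at x = 0.6408, as expected. I'll back off and check.

Request:
apply_moves --increments '[{"dx": -0.1, "dy": 0, "dz": 0, "ax": 0, "ay": 0, "az": 0}, {"dx": -0.4, "dy": 0, "dz": 0, "ax": 0, "ay": 0, "az": 0}, {"dx": -0.4, "dy": 0.1, "dz": -0.3, "ax": 0, "ay": 0, "az": 0}, {"dx": -0.2, "dy": 0.3, "dz": -0.4, "ax": 0, "ay": 0, "az": 0}, {"dx": 0, "dy": 0.3, "dz": -0.45, "ax": 0, "ay": 0, "az": 0}, {"dx": 0, "dy": 0, "dz": -0.45, "ax": 0, "ay": 0, "az": 0}, {"dx": 0, "dy": 0, "dz": 0, "ax": 0, "ay": 0, "az": 0}, {"dx": 0, "dy": 0, "dz": 0, "ax": 0, "ay": 0, "az": 0}]'

```text
clock: 22.3
eef_pos: [0.5095, 0.0064, 0.2106]
tool_rot: [-3.142, -0.007, -0.03]
wrist_force: [-0.6, -0.1, -0.7]
width: 0.0002
gripper_force: 0.0
```

Run:
```python
from chk import *
f("tallC",.6,.8,-.13,-.01,.083,.097); f("lowC",.6,.8,-.008,.14,.053,.066)
f("tall front",.62,.652,-.12,-.01,.02,.08); f("low front",.62,.654,.0,.12,.02,.048)
cv2.imwrite("pics/chkc.png",cv2.resize(im[0:240,100:500],None,fx=2,fy=2))
```

```text
tallC 5707 (array([664.4, -65.6]), array([94.9, 24.3]), 87.97) 0.0918 x [0.6513 0.6519 0.6762] y [-0.1131 -0.1113 -0.0189 -0.018 ]
 front [0.0304 0.6545]
lowC 9413 (array([673.8,  59.8]), array([136.5,  35.4]), 88.29) 0.0617 x [0.6544 0.6554 0.6914] y [-0.008  -0.0066  0.126   0.1284]
 front [0.0303 0.6545]
tall front 1990 (array([648.9, -72.1]), array([ 6.3, 80.6]), 0.0) 0.056 x [0.6457 0.646  0.652 ] y [-0.1123 -0.1111 -0.032  -0.0318]
low front 1479 (array([650.3,  60.1]), array([110.3,  10.5]), 88.04) 0.0371 x [0.6432 0.6435 0.6538] y [0.0048 0.0054 0.1133 0.1152]
```

View pics/chkc.png

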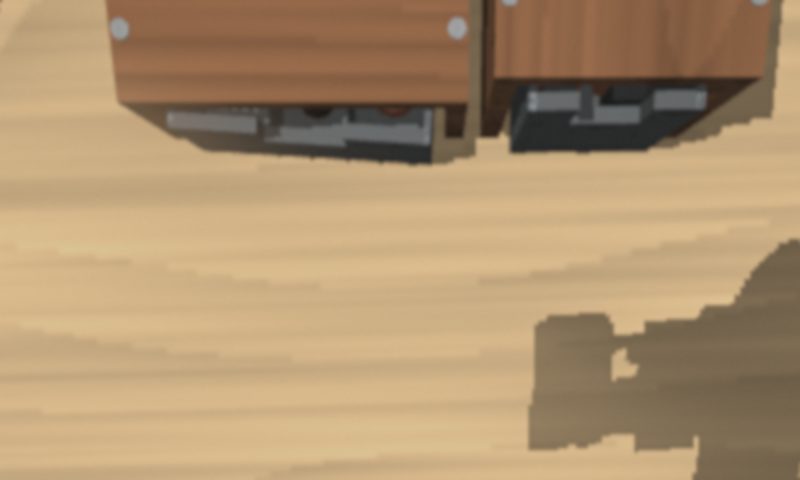

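Both drawers are in. The tall one at (610,100) is square, but the low one at (300,125) looks turned, with its right end further out. I'll measure the front lines.

```bash
cat > fl.py <<'E'
from chk import *
for b,y0,y1,lo,hi,mo in(("low",.01,.112,.036,.048,(.6564,.0605)),("tall",-.094,-.036,.05,.078,(.6526,-.0650))):
    e=[]
    for y in np.arange(y0,y1,.004):
        s=ok&(abs(w[...,1]-y)<.003)&(w[...,2]>lo)&(w[...,2]<hi)&(w[...,0]>.62)&(w[...,0]<.655)
        if s.sum()>3: e.append((y,np.percentile(w[s][:,0],3)))
    e=np.array(e); k=np.polyfit(e[:,0],e[:,1],1); r=e[:,1]-np.polyval(k,e[:,0])
    print(b,"slope",k[0].round(4),"x at mouth mid",np.polyval(k,mo[1]).round(4),"proud",(mo[0]-np.polyval(k,mo[1])).round(4),"res",r.std().round(4), e[[0,-1]].round(4).tolist())
E
python3 fl.py
```

```text
low slope 0.0891 x at mouth mid 0.648 proud 0.0084 res 0.0001 [[0.01, 0.6435], [0.11, 0.6523]]
tall slope 0.0231 x at mouth mid 0.6466 proud 0.006 res 0.0001 [[-0.094, 0.6459], [-0.038, 0.6472]]
```

It is 0.06 rad off square and 8.4 mm proud, which is within limits but easy to improve. I'll push the right part of its front with the tips at z = 0.034, so the gripper body clears the tall carcass.

Request:
apply_moves --increments '[{"dx": 0.4, "dy": -0.18, "dz": 0, "ax": 0, "ay": 0, "az": 0}, {"dx": 0, "dy": 0, "dz": 0.4, "ax": 0, "ay": 0, "az": 0}, {"dx": 0, "dy": 0, "dz": 0.4, "ax": 0, "ay": 0, "az": 0}, {"dx": 0, "dy": 0, "dz": 0.4, "ax": 0, "ay": 0, "az": 0}, {"dx": 0, "dy": 0, "dz": 0.27, "ax": 0, "ay": 0, "az": 0}, {"dx": 0.3, "dy": 0, "dz": 0, "ax": 0, "ay": 0, "az": 0}, {"dx": 0.2, "dy": 0, "dz": 0, "ax": 0, "ay": 0, "az": 0}, {"dx": 0.08, "dy": 0, "dz": 0, "ax": 0, "ay": 0, "az": 0}]'

```text
clock: 23.4
eef_pos: [0.6294, 0.0245, 0.0341]
tool_rot: [-3.141, -0.005, -0.03]
wrist_force: [-0.2, -0.1, -0.1]
width: 0.0005
gripper_force: 0.0
```

Request:
apply_moves --increments '[{"dx": 0.03, "dy": 0, "dz": 0, "ax": 0, "ay": 0, "az": 0}, {"dx": 0, "dy": 0, "dz": 0, "ax": 0, "ay": 0, "az": 0}]'

```text
clock: 23.65
eef_pos: [0.6321, 0.0244, 0.0353]
tool_rot: [-3.141, -0.006, -0.03]
wrist_force: [-0.5, 1.0, 0.2]
width: 0.0007
gripper_force: 0.0
```

Request:
apply_moves --increments '[{"dx": 0.03, "dy": 0, "dz": 0, "ax": 0, "ay": 0, "az": 0}, {"dx": 0.02, "dy": 0, "dz": 0, "ax": 0, "ay": 0, "az": 0}, {"dx": 0.02, "dy": 0, "dz": 0, "ax": 0, "ay": 0, "az": 0}, {"dx": 0, "dy": 0, "dz": 0, "ax": 0, "ay": 0, "az": 0}]'

```text
clock: 24.15
eef_pos: [0.639, 0.0228, 0.0355]
tool_rot: [3.14, -0.001, -0.031]
wrist_force: [-8.8, -6.9, 5.4]
width: 0.0004
gripper_force: 4.9
```

Request:
apply_moves --increments '[{"dx": 0.02, "dy": 0, "dz": 0, "ax": 0, "ay": 0, "az": 0}, {"dx": 0, "dy": 0, "dz": 0, "ax": 0, "ay": 0, "az": 0}]'

```text
clock: 24.4
eef_pos: [0.6399, 0.0225, 0.0355]
tool_rot: [3.139, 0.002, -0.03]
wrist_force: [-17.2, -8.1, 9.2]
width: 0.0004
gripper_force: 8.5
```

Request:
apply_moves --increments '[{"dx": -0.1, "dy": 0, "dz": 0, "ax": 0, "ay": 0, "az": 0}, {"dx": -0.4, "dy": 0, "dz": 0, "ax": 0, "ay": 0, "az": 0}, {"dx": -0.4, "dy": 0.1, "dz": -0.3, "ax": 0, "ay": 0, "az": 0}, {"dx": -0.2, "dy": 0.1, "dz": -0.4, "ax": 0, "ay": 0, "az": 0}, {"dx": 0, "dy": 0, "dz": -0.45, "ax": 0, "ay": 0, "az": 0}, {"dx": 0, "dy": 0, "dz": -0.35, "ax": 0, "ay": 0, "az": 0}, {"dx": 0, "dy": 0, "dz": 0, "ax": 0, "ay": 0, "az": 0}, {"dx": 0, "dy": 0, "dz": 0, "ax": 0, "ay": 0, "az": 0}]'

```text
clock: 25.4
eef_pos: [0.5091, 0.004, 0.214]
tool_rot: [-3.141, -0.006, -0.03]
wrist_force: [-0.1, 0.8, -0.5]
width: 0.0004
gripper_force: 0.0
```

```bash
python3 fl.py
python3 - <<'E'
from chk import *
f("low front",.62,.6515,.0,.12,.036,.048); f("tall front",.62,.648,-.1,-.03,.05,.078)
E
```

```text
low slope 0.0342 x at mouth mid 0.6504 proud 0.006 res 0.0001 [[0.01, 0.6487], [0.11, 0.6521]]
tall slope 0.0235 x at mouth mid 0.6466 proud 0.006 res 0.0001 [[-0.094, 0.6459], [-0.038, 0.6472]]
low front 283 (array([650.9,  47.4]), array([87.8,  2.8]), 88.6) 0.0448 x [0.6485 0.6486 0.6515] y [0.0035 0.0036 0.0884 0.0913]
tall front 622 (array([647.5, -65.3]), array([66.8,  2. ]), 88.82) 0.0629 x [0.6459 0.646  0.648 ] y [-0.0987 -0.0974 -0.0325 -0.0319]
```

Both fronts are 6.0 mm proud, square within 0.01 rad and within about 2 mm of the middle of their mouths. The arm is clear, so I'll hand it in.

```bash
python3 -c "
from bench import ticket; print(ticket.job_done())"
```

```text
the job is handed in; nothing more can be done
None
```

Both drawers are fully home in their own carcasses (each measured 6.0 mm proud and square within 0.01 rad), the other things were left alone by plan though not re-measured, and the job was handed in at about 25.5 s of the 72 s; no verdict came back.

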